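Index the clamping lever and clamp the cutter block

ROBOT

A 6-joint arm with a two-finger parallel gripper is mounted at the origin on the work surface. World frame = base frame: x ahead of the robot, y to its left, z up, the work surface at z = 0. Lengths are in mm, angles in rad, forces in N, time in s.
With the tool pointing down it reaches from about 400 to 825 mm from the base axis. Payload 7 kg.
Tool frame: the origin (TCP) lies on the centre line of the jaws, within the pads' length; the fingertips stand 22 mm ahead of it and the grasp point (between the pads) lies 3 mm ahead of it; z points along the fingers, y is the line along which they close (so a half turn about z gives the same grasp; the last joint's range is limited). The gripper opens to 85 mm and grips with 20 to 120 N. Pads are 22 mm wide; open, the fingers measure 114 mm over their backs; the gripper's body (76 mm by 85 mm) begins 54 mm behind the grasp point. The pads swing forward as they close: fully open they stand 13 mm farther back than shut.
Start: joints at [-0.839, 0.359, 0.012, 0, -1.224, -0.288], TCP at [289.799, -609.6, 225.902] pointing down, gripper open.
Joint ranges: [-3.07, 3.07], [-1.43, 2.12], [-1.02, 1.25], [-3.03, 1.67], [-3.05, -0], [-3.03, 3.03]. Speed limits (rad/s): [2.39, 2.39, 3.01, 3.14, 3.14, 3.14].

INTERFACE

Orientations are given as a unit quaternion [w, x, y, z].
In Python, from cell import env, viewer, order gives the robot as it stands. The module is installed in compiled form; this text tells all that it offers.
- The arm moves only by the shell command python3 -m creep 'ROWS' [OPENING]. ROWS is JSON, a list of rows, each an object of numbers: "tx", "ty", "tz": the shift along the tool's x, y, z in mm; "yaw": the turn about the tool's z in units of 5 degrees (1.0 is 5 degrees). In form: [{"tx": .., "ty": .., "tz": .., "yaw": ..}, ...]. A call has 1 to 12 rows; each row is the pose to reach, as a shift and turn from the pose commanded when the call began, along the tool's axes at that moment; what a row does not reach only later rows make up. A row lasts 1/8 s, in which the tool goes at most 62.5 mm and 10.7 degrees, less where a joint would pass 70% of its speed; a pose out of reach is approached as far as the arm can. A call with a gripper value outside its range is refused whole. OPENING is the finger opening in mm, from 0 to 85.4, set as the call begins (- or left out, the last holds). The fingers move at their own pace and stop on an object; the grip force is fixed at half the most. Time passes only in rows, so rows that repeat a pose let the fingers close. It gives the time, the measured TCP pose, the force, the opening and the grip force at its end, in the units of the state.
- env.state(): the state, without advancing time (a new reading comes with each control period).
- viewer.get_image(name): name is "scene" or "side" or "wrist"; returns the picture (420x560x3 uint8, red, green, blue); there is no depth.
- viewer.camera_model(name): a dict with "intrinsics" (3x3 intrinsics, pixels), "world_to_cam" (4x4, takes a point from world to camera coordinates). Camera axes: x right, y up, looking along -z (the intrinsics and any distortion apply to the point x, -y, -z); pixel columns grow to the right and rows downward; lengths in mm; the calibration is good to about 2 mm. A picture is of the moment at which its call begins: read the wrist's pose just before it. camera_model takes no time and is no camera call; for the wrist camera it gives the pose at the moment of the call.
- order.job_done(): hands the job in; it is judged then, once.
The state is a dict: "time_s": time; "joint_pos": joint angles; "dq": joint speeds; "joint_efforts": joint torques, N m; "ee_pos": TCP position; "orientation": TCP orientation; "wrist_force": force on the tool from outside, world axes, zero at the start; "torque": the same for the moment, N m; "grip_width": finger opening in mm; "gripper_force": force on a finger pad.
Only numpy, scipy, OpenCV 4.12 (cv2) and the standard library are available. Lean on these libraries where they do the work, as an engineer would, in place of code of your own. Each camera call takes 0.05 s, during which the arm holds its last target. There are 200 camera calls.

TASK

The cutter block under the bench clamp is still loose and its clamping lever meets its stop before it is tight: lift the lever off its serrations by its knob, swing it back anticlockwise, let it drop in again and turn it clockwise until the block is clamped firmly. Tighten by feel to about 11.5 newtons at the knob, never beyond 13, then let go of the lever with it down in its serrations. Leave the block where it sits and the other things on the bench alone.

Things in the scene. Friction and masses are not known exactly. Their poses are not given: they have to be found in the camera images.
- clamp: bench clamp, fixed: base plate 220 x 110 mm, grey C-frame. Origin on the bench below the upright screw axis; +x points to the column (85 to 125 mm from the axis, 112 mm high), z up. Head: round flange 94 mm across, top at z 112. Two steel stop posts 10 mm thick on it, 38 mm from the axis, reach z 154 and limit the lever's swing to about 2.0 rad anticlockwise and 1.0 rad clockwise of the clamp's -x direction
- pivot (a point): point on the screw axis, 170 mm above the bench: the centre about which the lever knob swings; the lever's angle is the direction from here to lever_knob, seen from above. Clockwise tightens
- lever_knob (a point): mid grip of the lever's upright black knob (it spins freely on its pin), on the knob's axis, 75 mm from the screw axis, 170 mm above the bench while the lever is down; moves with the lever. Stem 18 mm across, free from 21 mm below to 13 mm above this point; head 23 mm across, its top 21 mm above. The lever's arm, 16 mm wide, lies 27 to 39 mm below
- lever_lift (a joint): height of the lever, m: 0 down in the serrations, 0.012 at the top. A spring and its weight press it down with 6 N (down) to 10 N (top). Above 0.006 it is clear of the 16 serrations (every 22.5 degrees, 3 degrees of play) and swings freely, the screw staying put; let go of, it drops into the nearest gap, rarely perching at 0.005 on a tooth tip until nudged along the arc
- serrations (a point): centre of the toothed crown of the screw under the lever's hub, on the screw axis, 118 mm above the bench. With the lever down, the screw turns with it and stays where it is left. Turning it with the pad off the block takes 7 to 7.5 N along the arc at the knob (0.55 N m). From the start it needs over 1 rad in all: more than the stroke left at the start, less than a full stroke
- pad: steel disc 28 mm across under the clamp's head, on the screw axis; clockwise turning lowers it 3.8 mm per rad onto the block. The gap, a few mm, is not known: feel for it. From touch on, the force at the knob rises evenly from 7.3 N to 9.5 N (0.72 N m, just firm enough) after some 0.15 rad and 14 N (1.05 N m, too tight) after some 0.4 rad
- block: the block to be clamped: steel cutter block 40 x 40 x 44 mm with a brass-coloured end mill pointing to the clamp's -x side, loose on the clamp's seat between two low ribs (origin: centre of its underside, 22 mm above the bench)
- case_fog: milky see-through plastic drill case, square tube 120 x 22 x 22 mm lying beside the clamp (origin: centre of underside); not part of the work
- case_green: green plastic drill case 150 x 28 x 28 mm, lying (origin: centre of underside); not part of the work
- case_ivory: ivory plastic drill case 170 x 34 x 34 mm, lying (origin: centre of underside); not part of the work
- case_blue: light blue plastic drill case 130 x 24 x 24 mm, lying (origin: centre of underside); not part of the work
- spanner: steel spanner, 150 mm, lying flat on the bench beside the clamp; not part of the work
- oil_bottle: small bottle, 56 mm across, 130 mm tall, standing (origin: centre of underside); not part of the work
- spare_block: a second cutter block like the clamped one, standing on the bench away from the clamp (origin: centre of underside); not part of the work

How it is judged:
By the outcome, as a careful person would: the job done as asked, in the order asked, and still so for the second after the job is handed in, with the robot touching nothing.
It also fails if it takes over 64 s, if anything falls off the work surface, if the arm or the gripper's body presses on something with over 40 N, if the wrist force passes 120 N, or if a joint passes its speed limit or range.

## Working session

There is one attempt and no reset: what is moved stays moved. The work goes in short steps, Python scripts to look and compute and a shell command to move; the robot and the scene stay as the last step left them, time stands still between calls to the robot, and variables do not carry over. Pictures are saved under pics/ and viewed, at most 10 in all, crops included, and the job is handed in when it is done.

```bash
mkdir -p pics; cat > h.py <<'E'
import numpy as np, cv2
from cell import env, viewer, order
def cam(n):
    m=viewer.camera_model(n); return np.array(m["intrinsics"]),np.array(m["world_to_cam"])
def proj(n,p,cm=None):
    K,T=cm or cam(n); c=T@np.r_[p,1]; q=K@np.array([c[0],-c[1],-c[2]]); return q[:2]/q[2]
def ray(n,uv,cm=None):
    K,T=cm or cam(n); d=np.linalg.inv(K)@np.r_[uv,1]; d=np.array([d[0],-d[1],-d[2]])
    R=T[:3,:3]; o=-R.T@T[:3,3]; d=R.T@d; return o,d/np.linalg.norm(d)
def tri(rs):
    A=0;b=0
    for o,d in rs:
        P=np.eye(3)-np.outer(d,d);A=A+P;b=b+P@o
    x=np.linalg.solve(A,b); return x,[np.linalg.norm((np.eye(3)-np.outer(d,d))@(x-o)) for o,d in rs]
def atz(n,uv,z,cm=None):
    o,d=ray(n,uv,cm); return o+d*(z-o[2])/d[2]
def shot(n,f):
    im=viewer.get_image(n); cv2.imwrite("pics/"+f,im[:,:,::-1]); return im
E
python3 - <<'E'
from h import *
s=env.state();print({k:np.round(v,3).tolist() for k,v in s.items()})
print(viewer.camera_model("scene").keys())
for n in("scene","side","wrist"):
    K,T=cam(n);print(n,K.round(1).tolist(),(-T[:3,:3].T@T[:3,3]).round(0))
a=shot("scene","a.png");b=shot("side","b.png")
c=np.hstack([a,b]);
E
```

```text
{'time_s': 0.0, 'joint_pos': [-0.839, 0.359, 0.011, -0.0, -1.224, -0.288], 'dq': [0.0, 0.0, -0.001, -0.001, 0.001, 0.002], 'joint_efforts': [0.001, -58.332, 29.344, 6.937, -0.006, -0.0], 'ee_pos': [289.585, -609.179, 224.949], 'orientation': [-0.0, -0.22, 0.975, 0.001], 'wrist_force': [0.173, -0.424, 0.756], 'torque': [0.03, 0.029, -0.005], 'gripper_force': 0.0, 'grip_width': 85.541}
dict_keys(['intrinsics', 'world_to_cam'])
scene [[388.0, 0.0, 284.7], [0.0, 388.0, 213.2], [0.0, 0.0, 1.0]] [1248. -321.  905.]
side [[474.4, 0.0, 276.9], [0.0, 474.4, 203.0], [0.0, 0.0, 1.0]] [241. 926. 868.]
wrist [[294.5, 0.0, 285.6], [0.0, 294.5, 209.1], [0.0, 0.0, 1.0]] [ 217. -643.  373.]
```

View pics/a.png

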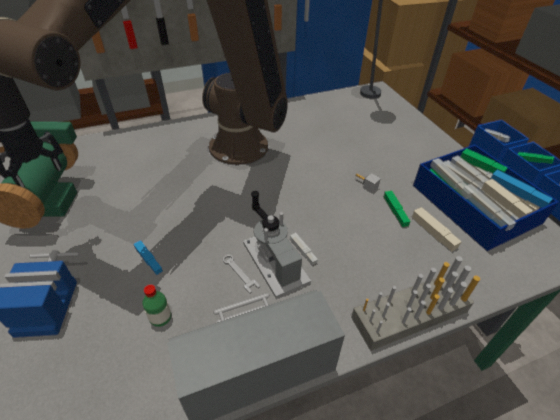

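View pics/b.png

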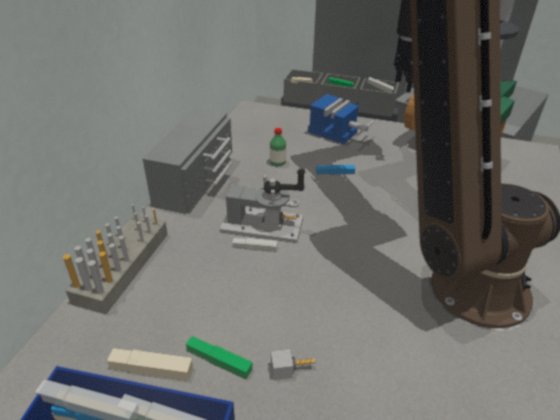

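The scene shows the clamp at about (275,250) with the black knob at about (256,200). In the side view the clamp is at about (265,205) and the knob at about (301,178). I'll enlarge both.

```bash
python3 - <<'E'
import cv2,numpy as np
a=cv2.imread("pics/a.png")[180:300,220:340];b=cv2.imread("pics/b.png")[150:270,205:325]
f=lambda i:cv2.resize(i,(400,400),interpolation=cv2.INTER_CUBIC)
cv2.imwrite("pics/c.png",np.hstack([f(a),f(b)]))
E
```

```text
(no output)
```

View pics/c.png

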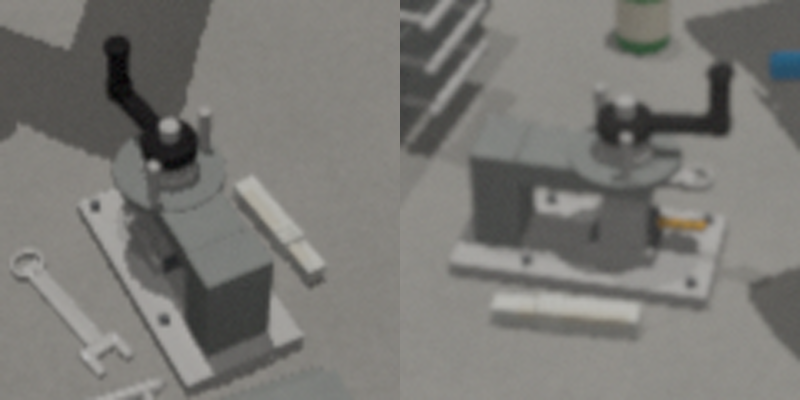

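The left crop is the scene view: knob mid (118,66), screw top (169,127), plate corners (80,205) and (302,338). The right crop is the side view: knob mid (320,98), screw top (225,103).

```bash
python3 - <<'E'
from h import *
L=lambda x,y:(220+(x+.5)/3.3333-.5,180+(y+.5)/3.3333-.5)
R=lambda x,y:(205+(x+.5)/3.3333-.5,150+(y+.5)/3.3333-.5)
P={}
for n,l,r in[("knob",(118.5,66),(320,98)),("knobtop",(117,44),(320,70)),("stembot",(121,90),(320,126)),("screw",(169,125),(226,102)),("postA",(206,112),(201,90)),("post B",(154,166),(226,140))]:
    x,e=tri([ray("scene",L(*l)),ray("side",R(*r))]);P[n]=x;print(n,x.round(1),np.round(e,1))
for n,uv in[("pl",(80,207)),("pbot",(192,385)),("pr",(302,340))]: print(n,atz("scene",L(*uv),8).round(1))
for n,uv in[("pl",(52,268)),("pr",(310,300)),("pur",(325,215))]: print(n,atz("side",R(*uv),8).round(1))
for n,uv in[("fog1",(247,192)),("fog2",(312,268))]: print(n,atz("scene",L(*uv),11).round(1))
d=P["knob"]-P["screw"];print(np.linalg.norm(d[:2]),np.degrees(np.arctan2(d[1],d[0])))
E
```

```text
knob [490.7 -89.2 168.2] [0.5 0.5]
knobtop [491.9 -90.  193.9] [0.6 0.6]
stembot [490.4 -88.6 140.8] [0.5 0.5]
screw [563.2 -71.1 160.6] [0.6 0.6]
postA [577.9 -47.1 182.8] [1.6 1.6]
post B [565.  -83.3 116.3] [2.9 2.9]
pl [ 491.7 -132.3    8. ]
pbot [ 705.  -104.8    8. ]
pr [696.9  -3.3   8. ]
pl [695.1  -2.    8. ]
pr [477.3 -30.2   8. ]
pur [ 495.2 -143.6    8. ]
fog1 [531.   16.2  11. ]
fog2 [632.8  35.2  11. ]
74.6948904177499 -165.9657715090667
```

```bash
python3 -m creep '[{"tx":-20,"ty":19,"tz":-3},{"tx":-55,"ty":52,"tz":-6},{"tx":-95,"ty":90,"tz":-10},{"tx":-137,"ty":129,"tz":-10},{"tx":-179,"ty":169,"tz":-10},{"tx":-221,"ty":208,"tz":-10},{"tx":-263,"ty":248,"tz":-10},{"tx":-305,"ty":288,"tz":-10},{"tx":-345,"ty":325,"tz":-10},{"tx":-380,"ty":358,"tz":-10},{"tx":-400,"ty":377,"tz":-10},{"tx":-405,"ty":382,"tz":-10}]' 45
python3 - <<'E'
from h import *
cm=cam("wrist"); im=shot("wrist","d.png"); np.savez("d.npz",K=cm[0],T=cm[1])
print(env.state()["ee_pos"],env.state()["orientation"],env.state()["wrist_force"])
for z in(191,170):print(z,[proj("wrist",p,cm).round(1) for p in((490.7,-89.2,z),(563.2,-71.1,z-10))])
E
```

```text
[ 289.63440183 -609.30102514  225.1888622 ] [-1.98066056e-04 -2.20034312e-01  9.75491935e-01  5.88263032e-04] [0.70581833 0.03175758 0.10844982]
191 [array([631.5, 573.9]), array([587.9, 595.5])]
170 [array([611.5, 547.2]), array([571.9, 569.9])]validation failed for argument at $[0]...
```

View pics/d.png

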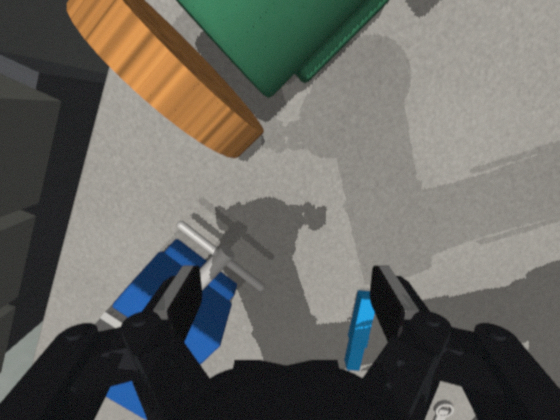

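The move was refused, most likely because each row also needs "yaw". The picture shows the start place only: the jaws with no knob in view.

```bash
python3 -m creep '[{"tx":-20,"ty":19,"tz":-3,"yaw":0},{"tx":-55,"ty":52,"tz":-6,"yaw":0},{"tx":-95,"ty":90,"tz":-10,"yaw":0},{"tx":-137,"ty":129,"tz":-10,"yaw":0},{"tx":-179,"ty":169,"tz":-10,"yaw":0},{"tx":-221,"ty":208,"tz":-10,"yaw":0},{"tx":-263,"ty":248,"tz":-10,"yaw":0},{"tx":-305,"ty":288,"tz":-10,"yaw":0},{"tx":-345,"ty":325,"tz":-10,"yaw":0},{"tx":-380,"ty":358,"tz":-10,"yaw":0},{"tx":-400,"ty":377,"tz":-10,"yaw":0},{"tx":-405,"ty":382,"tz":-10,"yaw":0}]' 45
python3 - <<'E'
from h import *
print(env.state()["time_s"],env.state()["ee_pos"],env.state()["orientation"],env.state()["wrist_force"])
E
```

```text
time_s: 1.65
ee_pos: [491.9, -89.3, 235.7]
orientation: [-0.0, -0.221, 0.975, 0.0]
wrist_force: [-1.0, -0.6, -0.9]
grip_width: 45.1
gripper_force: 0.0
1.65 [491.85128534 -89.28011693 235.70394096] [-1.72913595e-04 -2.21143355e-01  9.75241294e-01  6.57950799e-05] [-0.95092725 -0.56660236 -0.8727575 ]
```

```bash
python3 - <<'E'
from h import *
cm=cam("wrist"); im=shot("wrist","e.png"); np.savez("e.npz",K=cm[0],T=cm[1])
for z in(191,143):print(z,[proj("wrist",p,cm).round(1) for p in((490.7,-89.2,z),(563.2,-71.1,z-10))])
E
```

```text
191 [array([284.9, 229.2]), array([266.6, 308. ])]
143 [array([285., 208.]), array([269.6, 276.6])]
```

View pics/e.png

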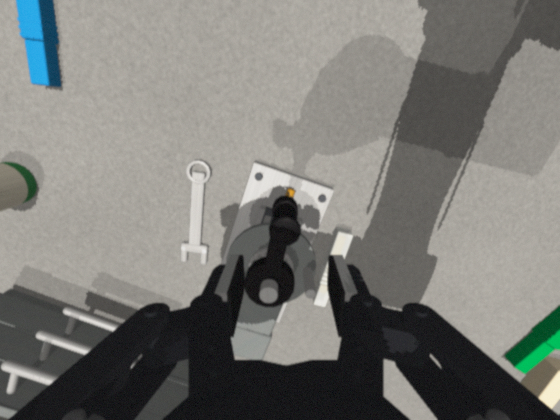

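The wrist view shows the knob head at (285,230), the stem foot at (285,207) and the screw top at (268,292). This matches the triangulation. I'll descend.

```bash
python3 -m creep '[{"tx":1,"ty":0.5,"tz":12,"yaw":0},{"tx":1,"ty":0.5,"tz":27,"yaw":0},{"tx":1,"ty":0.5,"tz":42,"yaw":0},{"tx":1,"ty":0.5,"tz":55,"yaw":0},{"tx":1,"ty":0.5,"tz":63,"yaw":0},{"tx":1,"ty":0.5,"tz":65,"yaw":0},{"tx":1,"ty":0.5,"tz":65,"yaw":0}]' && python3 -m creep '[{"tx":0,"ty":0,"tz":0,"yaw":0},{"tx":0,"ty":0,"tz":0,"yaw":0},{"tx":0,"ty":0,"tz":0,"yaw":0},{"tx":0,"ty":0,"tz":0,"yaw":0},{"tx":0,"ty":0,"tz":0,"yaw":0},{"tx":0,"ty":0,"tz":0,"yaw":0}]' 0
```

```text
time_s: 2.58
ee_pos: [490.7, -90.7, 171.1]
orientation: [0.0, -0.22, 0.975, -0.0]
wrist_force: [0.7, -0.9, 1.5]
grip_width: 45.4
gripper_force: 0.0
time_s: 3.32
ee_pos: [490.4, -90.7, 171.0]
orientation: [0.0, -0.22, 0.975, 0.0]
wrist_force: [-1.5, 1.1, 3.0]
grip_width: 20.3
gripper_force: 58.6
```

```bash
python3 -m creep '[{"tx":0,"ty":0,"tz":-2,"yaw":0},{"tx":0,"ty":0,"tz":-4,"yaw":0},{"tx":0,"ty":0,"tz":-6,"yaw":0},{"tx":0,"ty":0,"tz":-8,"yaw":0},{"tx":0,"ty":0,"tz":-9.5,"yaw":0},{"tx":0,"ty":0,"tz":-9.5,"yaw":0}]'
python3 - <<'E'
from h import *
# tool rows for arc, lever angle from a0 by +90deg
c=np.array([563.2,-71.1]);r=75.3;a0=np.radians(195.1)
X=np.array([-.903,-.429]);Y=np.array([-.429,.903])
for d in range(0,96,5):
    a=a0+np.radians(d);p=r*np.array([np.cos(a)-np.cos(a0),np.sin(a)-np.sin(a0)])
    print(d,(p@X).round(1),(p@Y).round(1),(c+r*np.array([np.cos(a),np.sin(a)])).round(1))
E
```

```text
time_s: 4.08
ee_pos: [491.2, -90.3, 179.8]
orientation: [0.001, -0.22, 0.975, 0.0]
wrist_force: [5.7, 1.1, -9.1]
grip_width: 19.9
gripper_force: 58.9
0 0.0 0.0 [490.5 -90.7]
5 0.9 -6.5 [492.5 -97. ]
10 1.2 -13.1 [ 495. -103.]
15 1.0 -19.6 [ 498.1 -108.9]
20 0.1 -26.1 [ 501.6 -114.4]
25 -1.2 -32.6 [ 505.6 -119.6]
30 -3.2 -38.8 [ 510.  -124.4]
35 -5.7 -44.9 [ 514.9 -128.9]
40 -8.7 -50.8 [ 520.1 -132.9]
45 -12.2 -56.3 [ 525.7 -136.4]
50 -16.1 -61.5 [ 531.5 -139.4]
55 -20.5 -66.4 [ 537.6 -141.9]
60 -25.4 -70.9 [ 543.8 -143.9]
65 -30.6 -74.9 [ 550.3 -145.3]
70 -36.1 -78.5 [ 556.8 -146.1]
75 -41.9 -81.5 [ 563.3 -146.4]
80 -47.9 -84.1 [ 569.9 -146.1]
85 -54.2 -86.1 [ 576.4 -145.2]
90 -60.6 -87.5 [ 582.8 -143.8]
95 -67.1 -88.4 [ 589.1 -141.8]
```

```bash
python3 -m creep '[{"tx":0.9,"ty":-6.5,"tz":0,"yaw":0},{"tx":1.2,"ty":-13.1,"tz":0,"yaw":0},{"tx":1,"ty":-19.6,"tz":0,"yaw":0},{"tx":0.1,"ty":-26.1,"tz":0,"yaw":0},{"tx":-1.2,"ty":-32.6,"tz":0,"yaw":0},{"tx":-3.2,"ty":-38.8,"tz":0,"yaw":0},{"tx":-5.7,"ty":-44.9,"tz":0,"yaw":0},{"tx":-8.7,"ty":-50.8,"tz":0,"yaw":0},{"tx":-12.2,"ty":-56.3,"tz":0,"yaw":0},{"tx":-12.2,"ty":-56.3,"tz":0,"yaw":0}]'
```

```text
time_s: 5.32
ee_pos: [525.8, -136.3, 179.8]
orientation: [-0.0, -0.22, 0.976, 0.0]
wrist_force: [2.0, 4.1, -9.2]
grip_width: 19.8
gripper_force: 58.9
```

```bash
python3 -m creep '[{"tx":-3.9,"ty":-5.2,"tz":0,"yaw":0},{"tx":-8.3,"ty":-10.1,"tz":0,"yaw":0},{"tx":-13.2,"ty":-14.6,"tz":0,"yaw":0},{"tx":-18.4,"ty":-18.6,"tz":0,"yaw":0},{"tx":-23.9,"ty":-22.2,"tz":0,"yaw":0},{"tx":-29.7,"ty":-25.2,"tz":0,"yaw":0},{"tx":-35.7,"ty":-27.8,"tz":0,"yaw":0},{"tx":-42,"ty":-29.8,"tz":0,"yaw":0},{"tx":-48.4,"ty":-31.2,"tz":0,"yaw":0},{"tx":-48.4,"ty":-31.2,"tz":0,"yaw":0}]'
```

```text
time_s: 6.58
ee_pos: [583.0, -143.7, 180.2]
orientation: [-0.0, -0.22, 0.975, -0.0]
wrist_force: [0.3, 1.2, -9.2]
grip_width: 20.0
gripper_force: 58.9
```

```bash
python3 -m creep '[{"tx":0,"ty":0,"tz":3,"yaw":0},{"tx":0,"ty":0,"tz":5,"yaw":0},{"tx":0,"ty":0,"tz":7,"yaw":0},{"tx":0,"ty":0,"tz":8.5,"yaw":0},{"tx":0,"ty":0,"tz":9.2,"yaw":0},{"tx":0,"ty":0,"tz":9.2,"yaw":0}]'
python3 - <<'E'
from h import *
c=np.array([563.2,-71.1]);r=75.3;a0=np.radians(285.1)
X=np.array([-.903,-.429]);Y=np.array([-.429,.903])
for d in range(0,157,3):
    a=a0-np.radians(d);p=r*np.array([np.cos(a)-np.cos(a0),np.sin(a)-np.sin(a0)])
    print(d,(p@X).round(1),(p@Y).round(1),end=' | ')
E
```

```text
time_s: 7.32
ee_pos: [583.5, -144.2, 172.3]
orientation: [0.001, -0.22, 0.975, -0.001]
wrist_force: [0.0, -1.8, -0.1]
grip_width: 19.7
gripper_force: 59.7
0 0.0 0.0 | 3 3.9 0.8 | 6 7.7 1.8 | 9 11.4 3.0 | 12 15.1 4.4 | 15 18.7 6.0 | 18 22.2 7.8 | 21 25.6 9.7 | 24 29.0 11.9 | 27 32.2 14.2 | 30 35.2 16.7 | 33 38.2 19.3 | 36 41.0 22.1 | 39 43.6 25.0 | 42 46.1 28.0 | 45 48.4 31.2 | 48 50.6 34.5 | 51 52.6 37.9 | 54 54.4 41.4 | 57 56.0 45.0 | 60 57.4 48.7 | 63 58.6 52.4 | 66 59.7 56.2 | 69 60.5 60.1 | 72 61.1 64.0 | 75 61.6 67.9 | 78 61.8 71.8 | 81 61.8 75.8 | 84 61.6 79.7 | 87 61.2 83.6 | 90 60.6 87.5 | 93 59.8 91.4 | 96 58.8 95.2 | 99 57.6 99.0 | 102 56.2 102.6 | 105 54.6 106.2 | 108 52.8 109.8 | 111 50.8 113.2 | 114 48.7 116.5 | 117 46.4 119.7 | 120 43.9 122.8 | 123 41.3 125.7 | 126 38.5 128.5 | 129 35.6 131.1 | 132 32.5 133.6 | 135 29.4 136.0 | 138 26.1 138.1 | 141 22.7 140.1 | 144 19.2 141.9 | 147 15.6 143.5 | 150 11.9 144.9 | 153 8.1 146.2 | 156 4.3 147.2 |
```

```bash
python3 -m creep '[{"tx":3.9,"ty":0.8,"tz":0,"yaw":0},{"tx":7.7,"ty":1.8,"tz":0,"yaw":0},{"tx":11.4,"ty":3,"tz":0,"yaw":0},{"tx":15.1,"ty":4.4,"tz":0,"yaw":0},{"tx":15.1,"ty":4.4,"tz":0,"yaw":0}]'
```

```text
time_s: 7.95
ee_pos: [566.6, -145.9, 170.7]
orientation: [-0.0, -0.22, 0.975, 0.0]
wrist_force: [-0.1, 0.4, -8.5]
grip_width: 20.3
gripper_force: 59.1
```

```bash
python3 - <<'E'
from h import *
a=shot("scene","f1.png");print(env.state()["wrist_force"].__str__());b=shot("side","f2.png");print(env.state()["wrist_force"],env.state()["ee_pos"])
c1=proj("scene",(565,-130,150)).astype(int);c2=proj("side",(565,-130,150)).astype(int);print(c1,c2)
f=lambda i,c:cv2.resize(i[c[1]-50:c[1]+50,c[0]-50:c[0]+50,::-1],(400,400),interpolation=cv2.INTER_CUBIC)
cv2.imwrite("pics/f.png",np.hstack([f(a,c1),f(b,c2)]))
E
```

```text
[ 1.02987162e-03  3.44648683e-03 -7.13679179e+00]
[-0.54314483  0.4402268  -7.52190521] [ 567.03208123 -145.95620109  170.9615052 ]
[249 226] [278 171]
```

View pics/f.png

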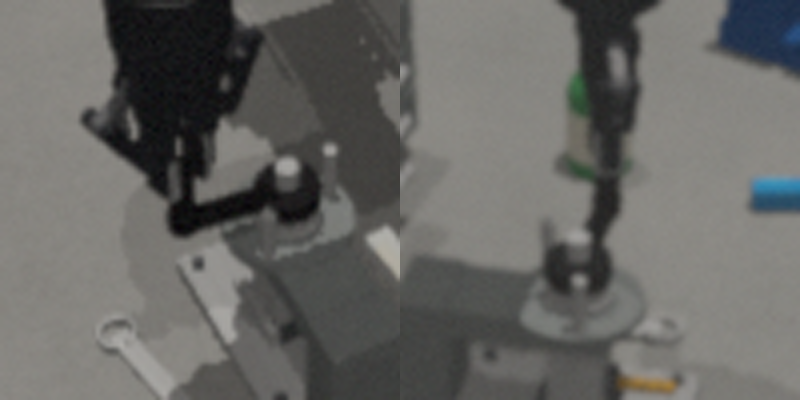

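The view shows the gripper on the knob and the lever swung round, but the lever height can't be read from it. The force of -7.5 N in z says I am still carrying the lever, so I'll lower in steps by feel.

```bash
python3 -m creep '[{"tx":0,"ty":0,"tz":0.7,"yaw":0},{"tx":0,"ty":0,"tz":1.5,"yaw":0},{"tx":0,"ty":0,"tz":1.5,"yaw":0}]'; python3 -m creep '[{"tx":0,"ty":0,"tz":0.7,"yaw":0},{"tx":0,"ty":0,"tz":1.5,"yaw":0},{"tx":0,"ty":0,"tz":1.5,"yaw":0}]'
```

```text
time_s: 8.43
ee_pos: [567.3, -146.1, 169.6]
orientation: [-0.0, -0.22, 0.975, 0.0]
wrist_force: [0.8, 1.6, -7.9]
grip_width: 19.9
gripper_force: 59.1
time_s: 8.8
ee_pos: [567.4, -146.3, 168.4]
orientation: [0.0, -0.22, 0.975, -0.0]
wrist_force: [1.1, 0.5, -5.6]
grip_width: 19.9
gripper_force: 59.3
```

```bash
python3 -m creep '[{"tx":0,"ty":0,"tz":0.5,"yaw":0},{"tx":0,"ty":0,"tz":1,"yaw":0},{"tx":0,"ty":0,"tz":1,"yaw":0}]'; python3 -m creep '[{"tx":0,"ty":0,"tz":0.5,"yaw":0},{"tx":0,"ty":0,"tz":1,"yaw":0},{"tx":0,"ty":0,"tz":1,"yaw":0}]'
```

```text
time_s: 9.18
ee_pos: [567.7, -146.6, 167.9]
orientation: [0.001, -0.22, 0.975, -0.0]
wrist_force: [0.3, -1.2, -0.0]
grip_width: 20.2
gripper_force: 59.7
time_s: 9.55
ee_pos: [567.9, -146.8, 167.2]
orientation: [0.001, -0.22, 0.975, -0.001]
wrist_force: [1.4, -5.1, 4.6]
grip_width: 19.5
gripper_force: 60.2
```

```bash
python3 -m creep '[{"tx":1.8,"ty":0.8,"tz":0,"yaw":0},{"tx":3.6,"ty":1.6,"tz":0,"yaw":0},{"tx":5.3,"ty":2.5,"tz":0,"yaw":0},{"tx":7.1,"ty":3.4,"tz":0,"yaw":0}]';  python3 -m creep '[{"tx":1.7,"ty":1,"tz":0,"yaw":0},{"tx":3.4,"ty":1.9,"tz":0,"yaw":0}]'
```

```text
time_s: 10.05
ee_pos: [562.1, -146.7, 167.6]
orientation: [0.003, -0.22, 0.975, -0.001]
wrist_force: [6.9, -6.4, 2.2]
grip_width: 20.0
gripper_force: 59.9
time_s: 10.3
ee_pos: [558.5, -146.5, 167.7]
orientation: [0.003, -0.22, 0.975, -0.001]
wrist_force: [7.3, -6.5, 1.1]
grip_width: 20.3
gripper_force: 59.9
```

```bash
cat > nx.py <<'E'
import sys; from h import *
d0=float(sys.argv[1]);st=float(sys.argv[2]);n=int(sys.argv[3])
c=np.array([563.2,-71.1]);r=75.3
X=np.array([-.903,-.429]);Y=np.array([-.429,.903])
P=lambda d:r*np.array([np.cos(np.radians(285.1-d)),np.sin(np.radians(285.1-d))])
s=env.state();e=np.array(s["ee_pos"][:2])-c;u=e/np.linalg.norm(e);F=np.array(s["wrist_force"])
# force on tool opposing cw = +ccw tangential
print("r %.1f ang %.1f d_act %.1f Ft %.1f Fr %.1f Fz %.1f"%(np.linalg.norm(e),np.degrees(np.arctan2(e[1],e[0]))%360,285.1-np.degrees(np.arctan2(e[1],e[0]))%360,F[:2]@[-u[1],u[0]],F[:2]@u,F[2]))
for k in range(1,n+1):
    p=P(d0+k*st)-P(d0);print(d0+k*st,(p@X).round(1),(p@Y).round(1))
E
python3 nx.py 21 3 12
```

```text
r 75.5 ang 266.4 d_act 18.7 Ft 7.7 Fr 6.0 Fz 1.1
24.0 3.3 2.1
27.0 6.5 4.4
30.0 9.6 6.9
33.0 12.5 9.5
36.0 15.3 12.3
39.0 18.0 15.2
42.0 20.5 18.3
45.0 22.8 21.5
48.0 24.9 24.8
51.0 26.9 28.2
54.0 28.7 31.7
57.0 30.3 35.3
```

```bash
python3 -m creep '[{"tx":1.7,"ty":1,"tz":0,"yaw":0},{"tx":3.3,"ty":2.1,"tz":0,"yaw":0},{"tx":4.9,"ty":3.2,"tz":0,"yaw":0},{"tx":6.5,"ty":4.4,"tz":0,"yaw":0},{"tx":8.1,"ty":5.6,"tz":0,"yaw":0},{"tx":9.6,"ty":6.9,"tz":0,"yaw":0},{"tx":11.1,"ty":8.2,"tz":0,"yaw":0},{"tx":12.5,"ty":9.5,"tz":0,"yaw":0},{"tx":13.9,"ty":10.9,"tz":0,"yaw":0},{"tx":15.3,"ty":12.3,"tz":0,"yaw":0},{"tx":16.7,"ty":13.7,"tz":0,"yaw":0},{"tx":18,"ty":15.2,"tz":0,"yaw":0}]'; python3 nx.py 39 3 8
```

```text
time_s: 11.8
ee_pos: [534.7, -140.8, 167.5]
orientation: [0.002, -0.22, 0.975, -0.001]
wrist_force: [3.8, -9.0, 1.8]
grip_width: 20.2
gripper_force: 59.9
r 75.3 ang 247.8 d_act 37.3 Ft 7.0 Fr 6.9 Fz 1.8
42.0 2.5 3.1
45.0 4.8 6.2
48.0 7.0 9.5
51.0 9.0 12.9
54.0 10.8 16.4
57.0 12.4 20.0
60.0 13.8 23.7
63.0 15.0 27.5
```

```bash
python3 -m creep '[{"tx":1.5,"ty":1.3,"tz":0,"yaw":0},{"tx":2.9,"ty":2.8,"tz":0,"yaw":0},{"tx":4.1,"ty":4.3,"tz":0,"yaw":0},{"tx":5.2,"ty":5.9,"tz":0,"yaw":0},{"tx":6.3,"ty":7.5,"tz":0,"yaw":0},{"tx":7.4,"ty":9.2,"tz":0,"yaw":0},{"tx":8.4,"ty":10.9,"tz":0,"yaw":0},{"tx":9.4,"ty":12.6,"tz":0,"yaw":0},{"tx":10.3,"ty":14.3,"tz":0,"yaw":0},{"tx":11.2,"ty":16.1,"tz":0,"yaw":0},{"tx":12,"ty":17.9,"tz":0,"yaw":0},{"tx":12.8,"ty":19.7,"tz":0,"yaw":0}]'; python3 nx.py 57 3 8
```

```text
time_s: 13.3
ee_pos: [514.0, -128.3, 167.1]
orientation: [0.001, -0.22, 0.975, -0.001]
wrist_force: [2.4, -7.0, 1.9]
grip_width: 19.7
gripper_force: 59.9
r 75.4 ang 229.3 d_act 55.8 Ft 6.4 Fr 3.7 Fz 1.9
60.0 1.4 3.7
63.0 2.7 7.4
66.0 3.7 11.2
69.0 4.5 15.1
72.0 5.1 19.0
75.0 5.6 22.9
78.0 5.8 26.8
81.0 5.8 30.8
```

```bash
python3 -m creep '[{"tx":0.7,"ty":1.8,"tz":0,"yaw":0},{"tx":1.4,"ty":3.7,"tz":0,"yaw":0},{"tx":2.1,"ty":5.5,"tz":0,"yaw":0},{"tx":2.7,"ty":7.4,"tz":0,"yaw":0},{"tx":3.2,"ty":9.3,"tz":0,"yaw":0},{"tx":3.7,"ty":11.2,"tz":0,"yaw":0},{"tx":4.1,"ty":13.1,"tz":0,"yaw":0},{"tx":4.5,"ty":15.1,"tz":0,"yaw":0},{"tx":4.8,"ty":17,"tz":0,"yaw":0},{"tx":5.1,"ty":19,"tz":0,"yaw":0},{"tx":5.4,"ty":20.9,"tz":0,"yaw":0},{"tx":5.6,"ty":22.9,"tz":0,"yaw":0}]'; python3 nx.py 75 3 8
```

```text
time_s: 14.8
ee_pos: [498.6, -110.0, 166.9]
orientation: [0.001, -0.22, 0.975, -0.001]
wrist_force: [2.8, -6.6, 2.6]
grip_width: 19.9
gripper_force: 59.9
r 75.4 ang 211.1 d_act 74.0 Ft 7.1 Fr 1.1 Fz 2.6
78.0 0.2 3.9
81.0 0.2 7.9
84.0 0.0 11.8
87.0 -0.4 15.7
90.0 -1.0 19.6
93.0 -1.8 23.5
96.0 -2.8 27.3
99.0 -4.0 31.0
```

```bash
python3 -m creep '[{"tx":0.1,"ty":2,"tz":0,"yaw":0},{"tx":0.2,"ty":3.9,"tz":0,"yaw":0},{"tx":0.2,"ty":5.9,"tz":0,"yaw":0},{"tx":0.2,"ty":7.9,"tz":0,"yaw":0},{"tx":0.1,"ty":9.8,"tz":0,"yaw":0},{"tx":0,"ty":11.8,"tz":0,"yaw":0},{"tx":-0.2,"ty":13.7,"tz":0,"yaw":0},{"tx":-0.4,"ty":15.7,"tz":0,"yaw":0},{"tx":-0.7,"ty":17.6,"tz":0,"yaw":0},{"tx":-1,"ty":19.6,"tz":0,"yaw":0}]'; python3 nx.py 90 3 8
```

```text
time_s: 16.05
ee_pos: [490.8, -91.8, 166.7]
orientation: [0.0, -0.22, 0.975, -0.001]
wrist_force: [1.8, -6.2, 1.9]
grip_width: 20.3
gripper_force: 59.9
r 75.3 ang 196.0 d_act 89.1 Ft 6.5 Fr 0.0 Fz 1.9
93.0 -0.8 3.9
96.0 -1.8 7.7
99.0 -3.0 11.4
102.0 -4.4 15.1
105.0 -6.0 18.7
108.0 -7.8 22.2
111.0 -9.7 25.6
114.0 -11.9 29.0
```

```bash
python3 -m creep '[{"tx":-0.4,"ty":2,"tz":0,"yaw":0},{"tx":-0.8,"ty":3.9,"tz":0,"yaw":0},{"tx":-1.3,"ty":5.8,"tz":0,"yaw":0},{"tx":-1.8,"ty":7.7,"tz":0,"yaw":0},{"tx":-2.4,"ty":9.6,"tz":0,"yaw":0},{"tx":-3,"ty":11.4,"tz":0,"yaw":0},{"tx":-3.7,"ty":13.3,"tz":0,"yaw":0},{"tx":-4.4,"ty":15.1,"tz":0,"yaw":0}]'; python3 nx.py 102 3 8
```

```text
time_s: 17.05
ee_pos: [488.2, -76.3, 166.6]
orientation: [0.0, -0.22, 0.975, -0.001]
wrist_force: [1.8, -7.3, 1.5]
grip_width: 20.2
gripper_force: 59.9
r 75.2 ang 183.9 d_act 101.2 Ft 7.4 Fr -1.3 Fz 1.5
105.0 -1.6 3.6
108.0 -3.4 7.1
111.0 -5.3 10.5
114.0 -7.5 13.9
117.0 -9.8 17.1
120.0 -12.2 20.1
123.0 -14.9 23.1
126.0 -17.6 25.9
```

```bash
python3 -m creep '[{"tx":-0.8,"ty":1.8,"tz":0,"yaw":0},{"tx":-1.6,"ty":3.6,"tz":0,"yaw":0},{"tx":-2.5,"ty":5.4,"tz":0,"yaw":0},{"tx":-3.4,"ty":7.1,"tz":0,"yaw":0},{"tx":-4.3,"ty":8.8,"tz":0,"yaw":0},{"tx":-5.3,"ty":10.5,"tz":0,"yaw":0},{"tx":-6.4,"ty":12.2,"tz":0,"yaw":0},{"tx":-7.5,"ty":13.9,"tz":0,"yaw":0}]'; python3 nx.py 114 3 8
```

```text
time_s: 18.05
ee_pos: [488.8, -60.6, 166.5]
orientation: [0.0, -0.22, 0.975, -0.001]
wrist_force: [2.6, -8.6, 2.0]
grip_width: 20.2
gripper_force: 59.8
r 75.1 ang 172.0 d_act 113.1 Ft 8.1 Fr -3.7 Fz 2.0
117.0 -2.3 3.2
120.0 -4.8 6.3
123.0 -7.4 9.2
126.0 -10.2 12.0
129.0 -13.1 14.6
132.0 -16.2 17.1
135.0 -19.3 19.5
138.0 -22.6 21.6
```

```bash
python3 -m creep '[{"tx":-1,"ty":1,"tz":0,"yaw":0},{"tx":-1.8,"ty":2.1,"tz":0,"yaw":0},{"tx":-2.6,"ty":3.1,"tz":0,"yaw":0},{"tx":-3.4,"ty":4.2,"tz":0,"yaw":0},{"tx":-4.2,"ty":5.2,"tz":0,"yaw":0},{"tx":-5,"ty":6.2,"tz":0,"yaw":0}]'; python3 nx.py 120 1 4;python3 -m creep '[{"tx":0,"ty":0,"tz":0,"yaw":0}]'|grep wrist;python3 nx.py 120 1 4; python3 -m creep '[{"tx":0,"ty":0,"tz":0,"yaw":0}]'|grep wrist;python3 nx.py 120 1 0
```

```text
time_s: 18.8
ee_pos: [490.3, -53.0, 166.4]
orientation: [-0.0, -0.22, 0.975, -0.001]
wrist_force: [1.7, -9.0, 1.6]
grip_width: 19.9
gripper_force: 59.9
r 75.1 ang 166.0 d_act 119.1 Ft 8.3 Fr -3.8 Fz 1.6
121.0 -0.9 1.0
122.0 -1.7 2.0
123.0 -2.6 2.9
124.0 -3.5 3.9
wrist_force: [1.0, -7.8, 1.5]
r 75.1 ang 166.0 d_act 119.1 Ft 7.3 Fr -2.8 Fz 1.5
121.0 -0.9 1.0
122.0 -1.7 2.0
123.0 -2.6 2.9
124.0 -3.5 3.9
wrist_force: [1.5, -7.9, 2.6]
r 75.1 ang 166.0 d_act 119.1 Ft 7.3 Fr -3.4 Fz 2.6
```

```bash
python3 -m creep '[{"tx":-0.9,"ty":1,"tz":0,"yaw":0},{"tx":-1.8,"ty":2,"tz":0,"yaw":0}]'>/dev/null; python3 nx.py 122 1 0;python3 -m creep '[{"tx":-0.9,"ty":0.9,"tz":0,"yaw":0},{"tx":-1.8,"ty":1.9,"tz":0,"yaw":0}]'>/dev/null;python3 nx.py 124 1 6
```

```text
r 75.1 ang 164.1 d_act 121.0 Ft 8.0 Fr -3.7 Fz 2.6
r 75.1 ang 162.2 d_act 122.9 Ft 7.8 Fr -3.7 Fz 2.2
125.0 -0.9 0.9
126.0 -1.9 1.8
127.0 -2.8 2.7
128.0 -3.8 3.6
129.0 -4.8 4.5
130.0 -5.8 5.3
```

```bash
python3 -m creep '[{"tx":-0.9,"ty":0.9,"tz":0,"yaw":0},{"tx":-1.9,"ty":1.8,"tz":0,"yaw":0},{"tx":-2.9,"ty":2.6,"tz":0,"yaw":0}]'>/dev/null; python3 nx.py 127 1 0;python3 -m creep '[{"tx":-1,"ty":0.9,"tz":0,"yaw":0},{"tx":-2,"ty":1.7,"tz":0,"yaw":0},{"tx":-3,"ty":2.5,"tz":0,"yaw":0}]'>/dev/null;python3 nx.py 130 1 8
```

```text
r 75.1 ang 159.4 d_act 125.7 Ft 7.9 Fr -2.6 Fz 2.9
r 75.1 ang 156.6 d_act 128.5 Ft 9.4 Fr -2.7 Fz 3.6
131.0 -1.0 0.8
132.0 -2.1 1.6
133.0 -3.1 2.4
134.0 -4.2 3.2
135.0 -5.2 4.0
136.0 -6.3 4.7
137.0 -7.4 5.4
138.0 -8.5 6.1
```

```bash
python3 -m creep '[{"tx":-1,"ty":0.8,"tz":0,"yaw":0},{"tx":-2.1,"ty":1.6,"tz":0,"yaw":0}]'>/dev/null; python3 nx.py 132 1 0;python3 -m creep '[{"tx":-1,"ty":0.8,"tz":0,"yaw":0},{"tx":-2.1,"ty":1.6,"tz":0,"yaw":0}]'>/dev/null;python3 nx.py 134 1 6
```

```text
r 75.1 ang 154.8 d_act 130.3 Ft 10.1 Fr -2.2 Fz 3.5
r 75.1 ang 152.9 d_act 132.2 Ft 10.4 Fr -4.2 Fz 3.7
135.0 -1.1 0.8
136.0 -2.2 1.5
137.0 -3.3 2.2
138.0 -4.4 2.9
139.0 -5.5 3.6
140.0 -6.6 4.3
```

```bash
python3 -m creep '[{"tx":-1.1,"ty":0.8,"tz":0,"yaw":0}]'>/dev/null; python3 nx.py 135 1 0;python3 -m creep '[{"tx":-1.1,"ty":0.7,"tz":0,"yaw":0}]'>/dev/null;python3 nx.py 136 1 4
```

```text
r 75.1 ang 151.9 d_act 133.2 Ft 10.8 Fr -4.2 Fz 4.1
r 75.1 ang 151.0 d_act 134.1 Ft 11.0 Fr -2.8 Fz 3.8
137.0 -1.1 0.7
138.0 -2.2 1.4
139.0 -3.3 2.1
140.0 -4.5 2.8
```

```bash
python3 -m creep '[{"tx":-1.1,"ty":0.7,"tz":0,"yaw":0}]'>/dev/null; python3 nx.py 137 1 0;python3 -m creep '[{"tx":-0.6,"ty":0.4,"tz":0,"yaw":0}]'>/dev/null;python3 nx.py 137.5 1 0
```

```text
r 75.1 ang 150.1 d_act 135.0 Ft 10.3 Fr -4.0 Fz 3.1
r 75.1 ang 149.6 d_act 135.5 Ft 10.7 Fr -3.4 Fz 3.7
```

```bash
python3 -m creep '[{"tx":-0.8,"ty":0.5,"tz":0,"yaw":0},{"tx":-1.6,"ty":1,"tz":0,"yaw":0}]'>/dev/null; python3 nx.py 139 1 3
```

```text
r 75.1 ang 148.3 d_act 136.8 Ft 11.0 Fr -4.0 Fz 4.2
140.0 -1.1 0.7
141.0 -2.3 1.3
142.0 -3.4 1.9
```

```bash
python3 -m creep '[{"tx":-0.6,"ty":0.4,"tz":0,"yaw":0},{"tx":-1.2,"ty":0.8,"tz":0,"yaw":0}]'>/dev/null; python3 nx.py 140 1 0;  python3 -m creep '[{"tx":0,"ty":0,"tz":0,"yaw":0}]' 36 >/dev/null;python3 -m creep '[{"tx":0,"ty":0,"tz":0,"yaw":0},{"tx":0,"ty":0,"tz":0,"yaw":0},{"tx":0,"ty":0,"tz":0,"yaw":0},{"tx":0,"ty":0,"tz":0,"yaw":0}]'
```

```text
r 75.2 ang 147.2 d_act 137.9 Ft 11.4 Fr -4.1 Fz 4.7
time_s: 22.42
ee_pos: [501.7, -28.2, 166.2]
orientation: [0.0, -0.22, 0.975, 0.0]
wrist_force: [0.2, 0.2, 0.5]
grip_width: 35.9
gripper_force: 0.0
```

```bash
python3 -m creep '[{"tx":0,"ty":0,"tz":-5,"yaw":0},{"tx":0,"ty":0,"tz":-20,"yaw":0},{"tx":0,"ty":0,"tz":-45,"yaw":0},{"tx":0,"ty":0,"tz":-75,"yaw":0},{"tx":0,"ty":0,"tz":-95,"yaw":0},{"tx":20,"ty":-10,"tz":-100,"yaw":0},{"tx":50,"ty":-30,"tz":-100,"yaw":0},{"tx":80,"ty":-50,"tz":-100,"yaw":0},{"tx":90,"ty":-60,"tz":-100,"yaw":0},{"tx":90,"ty":-60,"tz":-100,"yaw":0}]'
python3 - <<'E'
from h import *
a=shot("scene","g1.png");b=shot("side","g2.png")
f=lambda i,c:cv2.resize(i[c[1]:c[1]+120,c[0]:c[0]+120,::-1],(400,400),interpolation=cv2.INTER_CUBIC)
cv2.imwrite("pics/g.png",np.hstack([f(a,(220,180)),f(b,(205,150))]))
E
```

```text
time_s: 23.68
ee_pos: [445.6, -122.2, 266.5]
orientation: [0.0, -0.219, 0.976, 0.0]
wrist_force: [-0.6, 0.4, -0.4]
grip_width: 36.0
gripper_force: 0.0
```

View pics/g.png

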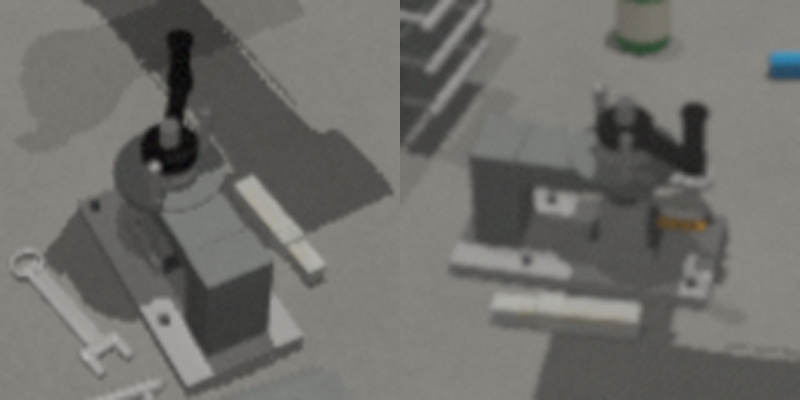

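The left crop shows the knob top at (180,38) and the right crop shows it at (293,112). The block, the spanner and the fog case are unmoved. I'll check the knob's height.

```bash
python3 - <<'E'
from h import *
L=lambda x,y:(220+(x+.5)/3.3333-.5,180+(y+.5)/3.3333-.5)
R=lambda x,y:(205+(x+.5)/3.3333-.5,150+(y+.5)/3.3333-.5)
x,e=tri([ray("scene",L(180,38)),ray("side",R(293,110))]);print(x,e)
d=x[:2]-[563.2,-71.1];print(np.hypot(*d),np.degrees(np.arctan2(d[1],d[0])))
E
```

```text
[498.24307516 -37.03493197 189.14234177] [np.float64(0.9164744047738964), np.float64(0.9164744047737748)]
73.34733085861934 152.32633728230502
```

```bash
python3 -c "
from h import *
print(order.job_done())"
```

```text
the job is handed in; nothing more can be done
None
```

The block is clamped: I swung the lever back about 90° anticlockwise, let it drop into its serrations, tightened it clockwise to about 11.4 N at the knob, let go and handed the job in at about 24 s, with no verdict returned.

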